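# Flip down the leg of a laser safety screen and hold the screen upright

### The job

A small laser safety screen leans against the capillary puller, its stand leg folded up sideways. While it leans there, flip the leg down past the spring's dead centre until it snaps to its stop. Then take the screen by its top rail, rock it up on its foot without shifting it along the bench or disturbing the other things, and finish holding it by the top rail, upright, clear of the puller, with foot strip and leg on the bench: do not let go.

Things in the scene. Friction and masses are not known exactly. Their poses are not given: they have to be found in the camera images.
- screen: Flat frame, 220 wide, 240 mm high, of 20 mm square aluminium profile with two smoked panes; about 0.8 kg. Origin: middle of the underside of its foot strip. z: up in the screen's plane, y: along its width, -x: the side with hub and leg, away from the puller. Frame from x = -10 to 10 mm. At the start it leans 15 degrees to +x, its back on the puller's deck edge 140 mm up. Loose on the bench.
- screen_top (a point): Middle of the upper face of the top rail: screen frame (0, 0, 240 mm), same axes as the screen. The rail is 20 mm thick (x), fills z = 220 to 240 mm over the whole width and stands free above the puller's deck, with open space on both sides for fingers.
- leg_pivot (a point): Centre of the leg's pivot: screen frame (-40, 0, 105 mm), same axes as the screen. It sits on a hub on the middle upright: a dark steel plate 34 mm wide with a 30 mm barrel standing out from it, tilted 25 degrees upwards.
- leg (a joint): Leg angle q, rad. 0: folded, level along the screen's +y; stop at 1.75. At q it points from the pivot along cos(q)*(0, 1, 0) + sin(q)*(-0.423, 0, -0.906) in screen axes: swings down and outwards. A tension spring across the hub drives it back to 0 when below about 0.85 and on to the stop when above. Pressing it down near its end takes 1 to 2 N.
- leg_foot (a point): Centre of the round end (radius 10 mm) of the leg, 105.5 mm from the pivot. The leg is a steel rod 12 mm thick, its last 38 mm a rubber foot 20 mm thick; folded, it leaves a 24 mm gap to the frame. With the leg at its stop and the screen upright the foot stands on the bench 84 mm out from the screen's middle plane, this point 10 mm above the bench.
- puller: Heavy fixed blue bench instrument, 560 long (y), 320 mm deep (x), origin under its middle, front to its -x. Deck edge at x = -160 mm, 140 mm high; the deck is clear behind the screen (only a flat bar, 6 mm) to the upper housing, which starts at x = 0 and is 305 mm high with its hood. A key panel stands out 50 mm from the front at y = 105 to 275 mm; the screen's middle is at y = -110 to -30 mm.
- beaker: Bystander, leave alone: glass beaker, 72 mm across, 95 mm high, loose on the bench some 20 to 26 cm in front of the screen. Origin under its middle.
- tip_rack: Bystander, leave alone: grey rack of pipette tips with a clear lid, 85 x 125 mm, 67 mm high, loose on the bench some 20 to 26 cm in front of the screen. Origin under its middle.
- jar: Bystander, leave alone: brown glass jar with a white cap, 54 mm across, 75 mm high, loose on the bench some 20 to 26 cm in front of the screen. Origin under its middle.
- screen_foot (a point): Same point and axes as the screen's origin. The foot is a half-round rubber strip along y, radius 8 mm, its axis at screen z = 8 mm: the screen rocks on it like a hinge line and, upright and unheld, tips back onto the puller at a light knock. Bottom rail at z = 11 to 31 mm.

How it is judged:
By the outcome, as a careful person would: the job done as asked, in the order asked, and still so for the second after the job is handed in, while the arm keeps its last pose, push and grip.
It also fails if it takes over 58 s, if anything falls off the work surface, if the arm or the gripper's body presses on something with over 40 N, if the wrist force passes 120 N, or if a joint passes its speed limit or range.

### The arm

A 7-joint arm with a two-finger parallel gripper is mounted at the origin on the work surface. World frame = base frame: x ahead of the robot, y to its left, z up, the work surface at z = 0. Lengths are in m, angles in rad, forces in N, time in s.
With the tool pointing down it reaches from about 0.4 to 0.85 m from the base axis. Payload 4.5 kg.
Tool frame: the origin (TCP) lies at the very end of the fingers, on their centre line; the grasp point (between the pads) lies 19 mm behind it (ctrl.pinch_z is the z of the grasp point in the tool frame, in m); z points along the fingers, y is the line along which they close (so a half turn about z gives the same grasp; the last joint's range is limited). The gripper opens to 85 mm and grips with 20 to 120 N. Pads are 22 mm wide; open, the fingers measure 114 mm over their backs; the gripper's body (76 mm by 85 mm) begins 54 mm behind the grasp point. The pads swing forward as they close: fully open they stand 13 mm farther back than shut.
Start: joints at [-1.133, 0.689, -0.195, 1.565, 0.157, 0.902, -0.215], TCP at [0.246, 0.575, 0.231] pointing down, gripper open.
Joint ranges: [-3.01, 3.01], [-0.46, 2.08], [-1.47, 1.51], [0.13, 2.56], [-1, 4.14], [0.04, 2.09], [-2.66, 2.66]. Speed limits (rad/s): [2.57, 2.57, 3.14, 3.14, 3.14, 3.14, 3.14].

### API

Orientations are given as a unit quaternion [w, x, y, z].
In Python, from plant import status, vision, ctrl gives the robot as it stands.
- The arm moves only by the tool servo_tool, never from a script. Its argument "rows" is one flat list of numbers, 7 for each row, row after row: the shift along the world's x, y, z as a fraction of full scale, then the turn, a rotation vector about the world's x, y, z as a fraction of full scale, then the closure, from 0 (fully open) to 1 (shut). A call has 1 to 5 rows; each row shifts and turns the commanded pose from where the row before left it; what a row does not reach is not made up. Full scale, the value 1, is 4 cm for a shift and 0.08 rad for a turn. A row lasts 1/10 s, in which the tool goes at most 50 mm and 8.59 degrees, less where a joint would pass 70% of its speed; a pose out of reach is approached as far as the arm can. A call with a number of a shift or a turn outside -1 to 1 is refused whole. A call with a gripper value outside its range is refused whole. The fingers move at their own pace and stop on an object; "newtons" is the grip in N (left out, the last holds). Time passes only in rows, so rows that do not move let the fingers close. It gives the time, the measured TCP pose, the force, the opening and the grip force at its end, in the units of the state.
- status.get_state(): the state, without advancing time (a new reading comes with each control period).
- vision.grab_frame(name): name is "side" or "top"; returns a dict with "image" (384x512x3 uint8, blue, green, red), "z_map" (384x512 float32, m along the optical axis (not along the pixel's ray), 0 where there is no reading), "fx", "fy", "cx", "cy" (pixels), "T" (4x4, takes a point from camera to world coordinates). Camera axes: x right, y down, z forward; pixel columns grow to the right and rows downward; lengths in m; the calibration is good to about 2 mm. A picture is of the moment at which its call begins.
- ctrl.hand_in(): hands the job in; it is judged then, once.
The state is a dict: "time_s": time; "joints": joint angles; "joint_vel": joint speeds; "tau": joint torques, N m; "eef_pos": TCP position; "tool_rot": TCP orientation; "force": force on the tool from outside, world axes, zero at the start; "wrist_torque": the same for the moment, N m; "width": finger opening in m; "grip_force": force on a finger pad.
Only numpy, scipy, OpenCV 4.12 (cv2) and the standard library are available. Lean on these libraries where they do the work, as an engineer would, in place of code of your own. Each camera call takes 0.05 s, during which the arm holds its last target. There are 200 camera calls.

## Working session

There is one attempt and no reset: what is moved stays moved. The work goes in short steps, Python scripts to look and compute and a tool call to move; the robot and the scene stay as the last step left them, time stands still between calls to the robot, and variables do not carry over. Pictures are saved under pics/ and viewed, at most 10 in all, crops included, and the job is handed in when it is done.

Besides the shell and the picture viewer there is one more tool, called after "Request:" as a command line: name --argument value ..., lists and objects as JSON in quotes. servo_tool: Moves the arm, as the interface text tells. Its arguments: {"type":"object","properties":{"rows":{"type":"array","items":{"type":"number","minimum":-1,"maximum":1}},"newtons":{"type":"number"}},"required":["rows"]}

```bash
mkdir -p pics; ls; python3 - <<'E'
from plant import status, vision, ctrl
import cv2,numpy as np
s=status.get_state();print(s, ctrl.pinch_z)
for n in("side","top"):
    f=vision.grab_frame(n);cv2.imwrite(f"pics/{n}0.png",f["image"]);np.savez(f"{n}0.npz",**f)
    print(n,f["fx"],f["cx"],f["cy"],f["T"].round(3).tolist())
E
```

```text
pics
{'time_s': 0.0, 'joints': array([-1.13316741,  0.68999813, -0.19453034,  1.56642778,  0.15725046,
        0.90253949, -0.21512114]), 'joint_vel': array([-0.00126356,  0.00056547,  0.00231671,  0.00039968,  0.00047008,
        0.00078935,  0.00100896]), 'tau': array([-2.94216534e-04, -5.39606667e+01, -1.26613721e+00, -1.58537900e+01,
        9.19855811e-03,  9.54216463e-03, -2.44388509e-06]), 'eef_pos': array([0.24534097, 0.57405862, 0.23045335]), 'tool_rot': array([-1.48005829e-04,  2.00517998e-01,  9.79689516e-01, -9.81203093e-04]), 'force': array([-0.04031943, -0.78260983, -0.17655617]), 'wrist_torque': array([0.00586673, 0.03339754, 0.01760137]), 'grip_force': 0.0, 'width': 0.08507779045609666} -0.0187
side 400.08458546513907 259.66838843103795 187.29766140907196 [[0.37, -0.546, 0.752, -0.111], [-0.929, -0.21, 0.304, -0.367], [-0.008, -0.811, -0.585, 0.705], [0.0, 0.0, 0.0, 1.0]]
top 499.10811423411565 252.79927652988792 193.524535674106 [[-0.014, -0.975, 0.223, 0.342], [-1.0, 0.014, -0.001, -0.089], [-0.002, -0.223, -0.975, 1.271], [0.0, 0.0, 0.0, 1.0]]
```

View pics/side0.png

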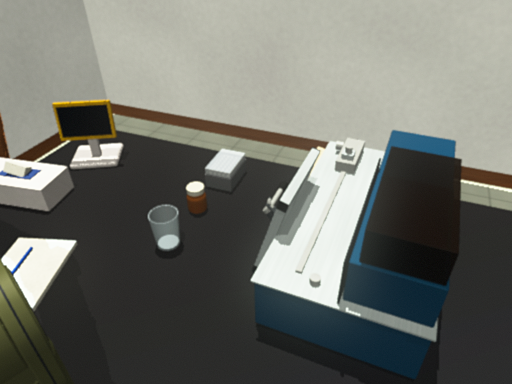

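View pics/top0.png

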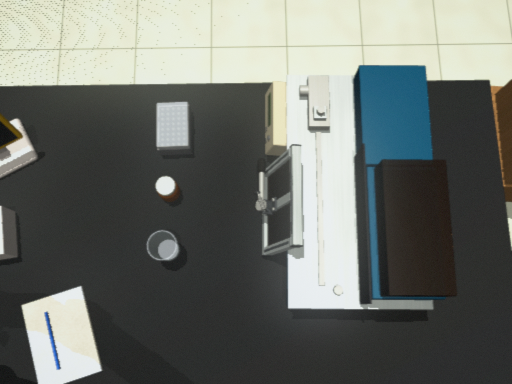

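```bash
cat > h.py <<'E'
import numpy as np
from scipy.spatial.transform import Rotation as R
from scipy.optimize import least_squares
def cloud(f):
    z=np.asarray(f["z_map"]);v,u=np.mgrid[:z.shape[0],:z.shape[1]]
    P=np.stack([(u-f["cx"])/f["fx"]*z,(v-f["cy"])/f["fy"]*z,z],-1)
    T=np.asarray(f["T"]);W=P@T[:3,:3].T+T[:3,3];W[z<=0]=np.nan
    return W
def pose(p):  # x,y,yaw,lean -> rotation, origin  (screen frame; pivot of lean on foot axis)
    Rm=R.from_euler("z",p[2])*R.from_euler("y",p[3])
    o=np.array([p[0],p[1],.008])-Rm.apply([0,0,.008])
    return Rm,o
def box(P,lo,hi):
    c=(np.array(lo)+hi)/2;h=(np.array(hi)-lo)/2;d=np.abs(P-c)-h
    return np.linalg.norm(np.maximum(d,0),axis=-1)+np.minimum(d.max(-1),0)
def cap(P,a,b,r):
    a=np.array(a);b=np.array(b);t=np.clip((P-a)@(b-a)/((b-a)@(b-a)),0,1)
    return np.linalg.norm(P-a-t[:,None]*(b-a),axis=-1)-r
def sdf(L,q=0):
    d=[box(L,[-.01,-.11,.22],[.01,.11,.24]),box(L,[-.01,-.11,.011],[.01,.11,.031]),
       box(L,[-.01,-.11,.011],[.01,-.09,.24]),box(L,[-.01,.09,.011],[.01,.11,.24]),box(L,[-.01,-.01,.011],[.01,.01,.24])]
    dr=np.cos(q)*np.array([0,1,0])+np.sin(q)*np.array([-.423,0,-.906]);pv=np.array([-.04,0,.105])
    d+=[cap(L,pv,pv+.0675*dr,.006),cap(L,pv+.0775*dr,pv+.1055*dr,.010)]
    return np.min(d,0)
E
python3 - <<'E'
from h import *
W={}
for n in("side","top"):
    f=np.load(n+"0.npz");W[n]=cloud(f)
t=W["top"]
for v,u in [(205,264),(172,262),(150,296),(250,296),(200,297),(240,165),(186,167),(125,173),(110,275)]: print((u,v),t[v,u].round(3))
# deck edge
m=(abs(t[...,2]-.14)<.006)
ed=[]
for v in range(85,300):
    c=np.where(m[v,270:350])[0]
    if len(c): ed.append(t[v,270+c[0]])
ed=np.array(ed);print(ed[::12].round(3))
E
```

```text
(264, 205) [ 0.577 -0.117  0.121]
(262, 172) [ 0.66  -0.114  0.114]
(296, 150) [ 0.675 -0.186  0.234]
(296, 250) [ 0.469 -0.187  0.138]
(297, 200) [ 0.565 -0.185  0.23 ]
(165, 240) [0.513 0.134 0.01 ]
(167, 186) [0.638 0.121 0.074]
(173, 125) [0.799 0.11  0.07 ]
(275, 110) [ 0.816 -0.148  0.12 ]
[[ 0.873 -0.176  0.138]
 [ 0.841 -0.175  0.14 ]
 [ 0.81  -0.174  0.14 ]
 [ 0.779 -0.173  0.138]
 [ 0.749 -0.175  0.137]
 [ 0.719 -0.174  0.138]
 [ 0.689 -0.151  0.14 ]
 [ 0.659 -0.158  0.14 ]
 [ 0.63  -0.157  0.139]
 [ 0.601 -0.156  0.144]
 [ 0.574 -0.147  0.135]
 [ 0.545 -0.155  0.137]
 [ 0.518 -0.154  0.134]
 [ 0.489 -0.201  0.138]
 [ 0.462 -0.166  0.139]
 [ 0.435 -0.167  0.141]
 [ 0.409 -0.167  0.136]
 [ 0.382 -0.166  0.143]]
```

```bash
python3 - <<'E'
import cv2,numpy as np
a=cv2.imread("pics/top0.png")[130:270,230:330];b=cv2.imread("pics/side0.png")[120:290,220:360]
a=cv2.resize(a,None,fx=4,fy=4,interpolation=2);b=cv2.resize(b,(400,486),interpolation=2)
o=np.zeros((560,800,3),np.uint8);o[:,:400]=a;o[:486,400:]=b
cv2.imwrite("pics/crop0.png",o)
E
```

```text
(no output)
```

View pics/crop0.png

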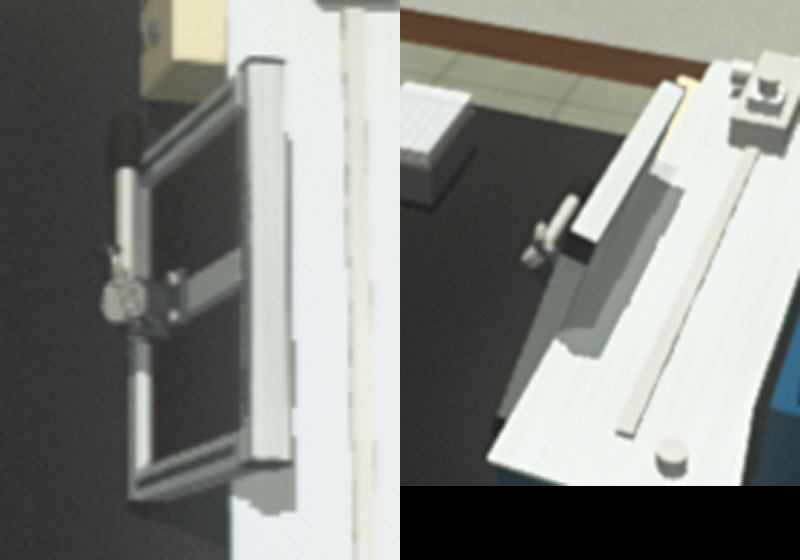

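The crop shows the top rail (full-image col ≈ 296, rows 146–246), the hub near (262, 205), and the leg running up the image to its black foot at about (261, 165).

```bash
python3 - <<'E'
from h import *
t=cloud(np.load("top0.npz"));s=cloud(np.load("side0.npz"))
def sel(t):
    P=t.reshape(-1,3);P=P[np.isfinite(P).all(1)]
    m=(P[:,0]>.44)&(P[:,0]<.70)&(P[:,1]<-.08)&(P[:,1]>-.225)&(P[:,2]>.025)&(P[:,2]<.27)&~((P[:,1]<-.145)&(P[:,2]<.155))
    return P[m]
for nm,P in(("top",sel(t)),("side",sel(s)),("both",np.vstack([sel(t),sel(s)]))):
    def res(p):
        Rm,o=pose(p); L=Rm.inv().apply(P-o-[0,0,p[4]])
        d=sdf(L); pane=np.where((abs(L[:,1])<.11)&(L[:,2]>.02)&(L[:,2]<.24),abs(L[:,0])-.002,1)
        return np.minimum(abs(d),abs(pane))*1000
    r=least_squares(lambda p:res(p),[.575,-.125,-np.pi/2,.26,0],loss="soft_l1",f_scale=2,x_scale=[.01,.01,.05,.05,.01])
    e=res(r.x);print(nm,len(P),r.x.round(4),np.median(abs(e)),np.percentile(abs(e),80))
    p=r.x;Rm,o=pose(p);o=o+[0,0,p[4]]
    for k,v in dict(top=[0,0,.24],piv=[-.04,0,.105],foot=[-.04,.1055,.105],org=[0,0,0],topL=[0,.11,.24]).items(): print(k,(Rm.apply(v)+o).round(4))
E
```

```text
top 3387 [ 5.7860e-01 -1.2120e-01 -1.5918e+00  2.7570e-01  1.2000e-03] 0.7662141270393663 1.723534038892417
top [ 0.5772 -0.1844  0.2324]
piv [ 0.5788 -0.1092  0.1134]
foot [ 0.6843 -0.1114  0.1134]
org [ 0.5786 -0.1191  0.0015]
topL [ 0.6872 -0.1867  0.2324]
side 1494 [ 5.7750e-01 -1.2070e-01 -1.5826e+00  2.7790e-01 -3.0000e-04] 0.7640116339936208 1.7261063565694612
top [ 0.5767 -0.1844  0.2308]
piv [ 0.5776 -0.1089  0.112 ]
foot [ 0.6831 -0.1101  0.112 ]
org [ 0.5775 -0.1185  0.    ]
topL [ 0.6867 -0.1857  0.2308]
both 4881 [ 5.7800e-01 -1.2090e-01 -1.5907e+00  2.7650e-01  5.0000e-04] 0.807259526285917 1.8125780486967848
top [ 0.5767 -0.1842  0.2317]
piv [ 0.5782 -0.1089  0.1128]
foot [ 0.6837 -0.111   0.1128]
org [ 0.578  -0.1188  0.0008]
topL [ 0.6867 -0.1864  0.2317]
```

Request:
servo_tool --rows '[0.4,-0.6,0,0,0,0.5,1,0.6,-0.94,0,0,0,0.5,1,0.6,-0.94,0,0,0,0.5,1,0.6,-0.94,0,0,0,0.5,1,0.6,-0.94,0,0,0,0.5,1]' --newtons 40

```text
time_s: 0.6
eef_pos: [0.3582, 0.3986, 0.231]
tool_rot: [-0.0, 0.101, 0.995, -0.0]
force: [1.1, -0.2, -0.9]
width: 0.0123
grip_force: 0.0
```

Request:
servo_tool --rows '[0.6,-0.94,0,0,0,0.5,1,0.6,-0.94,0,0,0,0.5,1,0.6,-0.94,0,0,0,0.5,1,0.6,-0.94,0,0,0,0.5,1,0.6,-0.94,0,0,0,0.5,1]'

```text
time_s: 1.1
eef_pos: [0.4781, 0.2105, 0.2311]
tool_rot: [-0.0, 0.001, 1.0, -0.0]
force: [0.7, 0.9, -0.2]
width: -0.0005
grip_force: 0.0
```

Request:
servo_tool --rows '[0.6,-0.94,0,0,0,0,1,0.6,-0.94,0,0,0,0,1,0.6,-0.94,0,0,0,0,1,0.4,-0.6,0,0,0,0,1,0,0,0,0,0,0,1]'

```text
time_s: 1.6
eef_pos: [0.5677, 0.0692, 0.2305]
tool_rot: [0.0, 0.007, 1.0, -0.002]
force: [0.9, -0.1, -0.8]
width: -0.0002
grip_force: 0.0
```

Request:
servo_tool --rows '[0.53,-0.89,0,0,0,0,1,0.53,-0.89,0,0,0,0,1,0.53,-0.89,0,0,0,0,1,0.53,-0.89,0,0,0,0,1,0.53,-0.85,0,0,0,0,1]'

```text
time_s: 2.1
eef_pos: [0.6718, -0.1016, 0.231]
tool_rot: [-0.0, 0.002, 1.0, 0.0]
force: [0.5, 0.0, 0.5]
width: -0.0
grip_force: 0.0
```

Request:
servo_tool --rows '[0,0,-0.4,0,0,0,1,0,0,-0.7,0,0,0,1,0,0,-0.7,0,0,0,0,1,0,0,-0.4,0,0,0,1]'

```text
$.rows: bad value
```

Request:
servo_tool --rows '[0,0,-0.4,0,0,0,1,0,0,-0.8,0,0,0,1,0,0,-0.8,0,0,0,1,0,0,-0.4,0,0,0,1,0,0,0,0,0,0,1]'

```text
time_s: 2.6
eef_pos: [0.6694, -0.1, 0.1326]
tool_rot: [-0.003, 0.001, 1.0, 0.0]
force: [-1.0, -0.3, 0.6]
width: 0.0
grip_force: 0.0
```

```bash
python3 - <<'E'
from plant import status, vision
import cv2,numpy as np
s=status.get_state();print(s["eef_pos"],s["force"])
f=vision.grab_frame("side");a=cv2.resize(f["image"][120:270,200:380],None,fx=3,fy=3)
f=vision.grab_frame("top");b=cv2.resize(f["image"][110:260,220:310],None,fx=3,fy=3)
cv2.imwrite("pics/a1.png",np.hstack([a[:, :520],b]))
E
```

```text
[ 0.66944864 -0.09999216  0.13258811] [-0.97826113 -0.33734203  0.5962923 ]
```

View pics/a1.png

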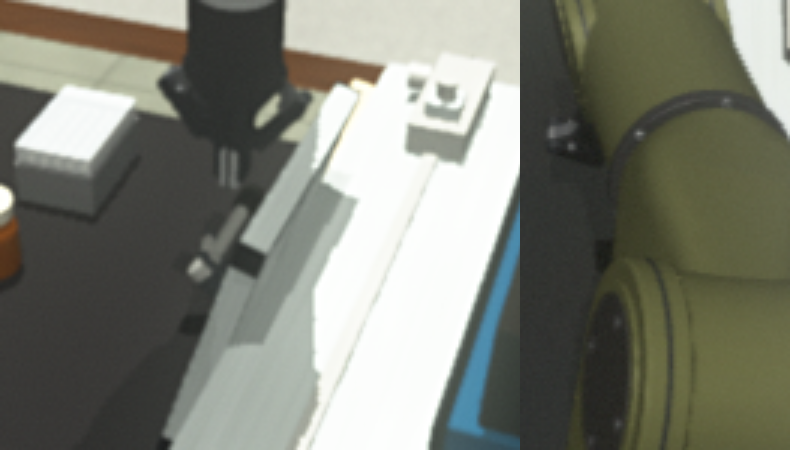

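Side crop: the shut fingers hover just above the leg's foot, with the tip at crop (230, 185). The arm blocks the top view. Next is the press along the arc.

Request:
servo_tool --rows '[0.24,-0.17,-0.15,0,0,0,1,0,0,-0.1,0,0,0,1,0,0.07,-0.2,0,0,0,1,0,0.07,-0.2,0,0,0,1,0,0.07,-0.2,0,0,0,1]'

```text
time_s: 3.2
eef_pos: [0.6818, -0.0965, 0.1019]
tool_rot: [0.001, 0.001, 1.0, 0.001]
force: [-0.1, 3.1, 4.4]
width: 0.0001
grip_force: 2.0
```

Request:
servo_tool --rows '[0,0,0,-0.7,0,0,1,0,0,0,-0.7,0,0,1,0,0,0,-0.7,0,0,1,0,0,0,0,0,0,1]'

```text
time_s: 3.6
eef_pos: [0.6806, -0.0959, 0.1005]
tool_rot: [-0.001, -0.001, 0.996, -0.084]
force: [-0.2, 1.7, 2.1]
width: -0.0004
grip_force: 1.1
```

```bash
python3 - <<'E'
from plant import status, vision
import cv2,numpy as np
s=status.get_state();print(s["eef_pos"],s["force"],s["wrist_torque"])
f=vision.grab_frame("side");np.savez("s2.npz",**f);a=cv2.resize(f["image"][120:270,200:380],None,fx=4,fy=4)
cv2.imwrite("pics/a2.png",a)
E
```

```text
[ 0.68063322 -0.09588236  0.10045354] [-0.18102441  1.68443209  2.07566895] [ 0.35630034 -0.04131736 -0.07285975]
```

View pics/a2.png

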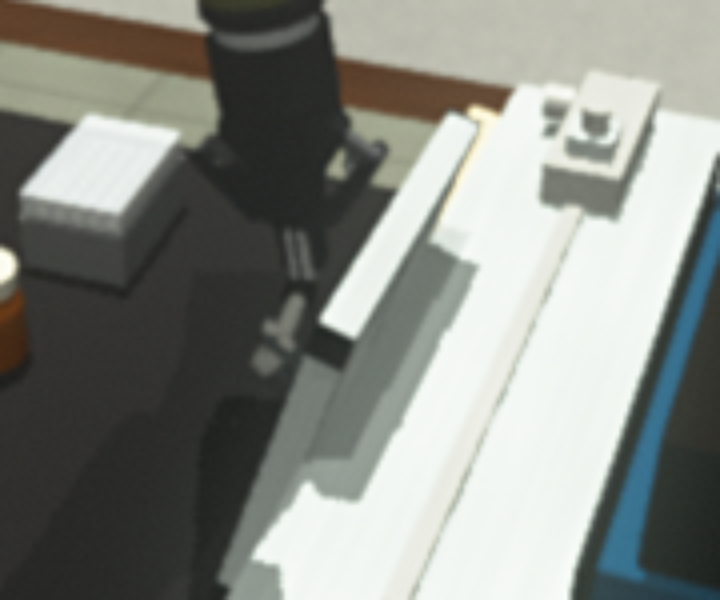

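Side crop: the tip at (300, 280) sits on the leg's foot, and the gripper body is clear of the rail. I'll continue down the arc.

Request:
servo_tool --rows '[-0.1,0.16,-0.17,0,0,0,1,-0.1,0.16,-0.17,0,0,0,1,-0.1,0.16,-0.17,0,0,0,1,-0.13,0.13,-0.13,0,0,0,1]'

```text
time_s: 4.05
eef_pos: [0.663, -0.075, 0.0747]
tool_rot: [-0.001, 0.002, 0.996, -0.084]
force: [-0.4, 0.7, -0.1]
width: -0.0001
grip_force: 0.4
```

Request:
servo_tool --rows '[-0.13,0.13,-0.13,0,0,0,1,-0.13,0.13,-0.13,0,0,0,1,-0.17,0.1,-0.12,0,0,0,1,-0.17,0.1,-0.12,0,0,0,1]'

```text
time_s: 4.45
eef_pos: [0.639, -0.0565, 0.0552]
tool_rot: [-0.0, 0.002, 0.996, -0.084]
force: [0.4, 0.3, -0.0]
width: -0.0001
grip_force: 0.0
```

```bash
python3 - <<'E'
from plant import status, vision
import cv2,numpy as np
s=status.get_state();print(s["eef_pos"],s["force"],s["wrist_torque"])
f=vision.grab_frame("side");np.savez("s3.npz",**f);a=cv2.resize(f["image"][120:270,200:380],None,fx=4,fy=4)
cv2.imwrite("pics/a3.png",a)
E
```

```text
[ 0.63896453 -0.05650969  0.05515003] [ 0.42020102  0.32569993 -0.03328013] [ 0.22621475 -0.01498857 -0.02311643]
```

View pics/a3.png

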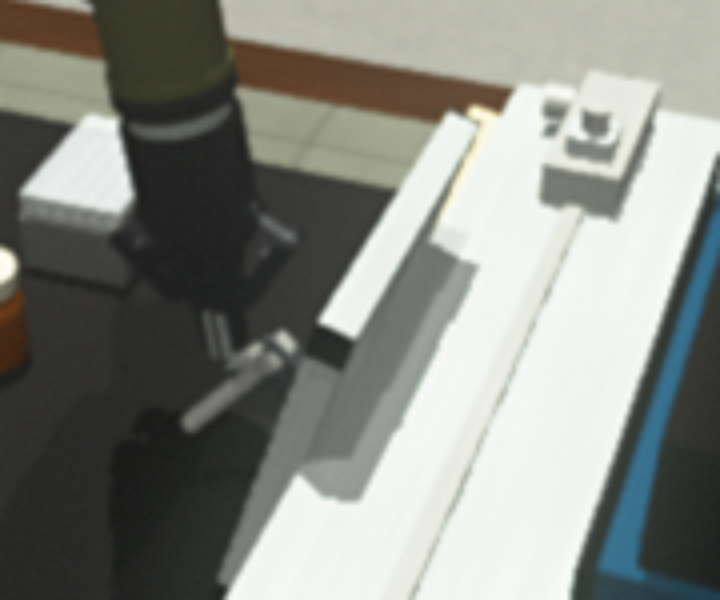

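Side crop: the leg has snapped down. It runs from the hub at (285, 345) down and outward to its dark foot near (150, 430), and the fingers are unloaded. Next I lift away and go above the top rail.

Request:
servo_tool --rows '[0.1,0,0.6,0,0,0,1,0,0,0.95,0,0,0,1,0,0,0.95,0,0,0,1,0,0,0.95,0.4,0,0,0.5,0,0,0.95,0.7,0,0,0]'

```text
time_s: 5.0
eef_pos: [0.6436, -0.0547, 0.2332]
tool_rot: [-0.0, 0.0, 0.999, -0.039]
force: [0.6, -0.8, 0.2]
width: 0.0279
grip_force: 0.0
```

Request:
servo_tool --rows '[-0.2,-0.3,0.95,0.8,0,-0.1,0,-0.4,-0.85,0.4,0.9,0,-0.15,0,-0.4,-0.85,0,0.9,0,0,0,-0.4,-0.85,0,0.9,0,0,0,-0.2,-0.5,0,0.7,0,0,0]'

```text
time_s: 5.5
eef_pos: [0.5777, -0.1959, 0.2855]
tool_rot: [-0.002, 0.015, 0.992, 0.127]
force: [-0.1, -0.6, -0.1]
width: 0.0852
grip_force: 0.0
```

```bash
python3 - <<'E'
from plant import status
from h import *
s=status.get_state();q=s["tool_rot"]
M=R.from_quat([*q[1:],q[0]]).as_matrix()
print(s["eef_pos"],s["force"],M.round(3))
t=cloud(np.load("s3.npz"));P=t.reshape(-1,3);P=P[np.isfinite(P).all(1)]
m=(P[:,0]>.44)&(P[:,0]<.70)&(P[:,1]<-.145)&(P[:,1]>-.225)&(P[:,2]>.16)&(P[:,2]<.245);P=P[m]
def res(p):
    Rm,o=pose(p);L=Rm.inv().apply(P-o);d=sdf(L,1.75)
    return np.minimum(abs(d),np.where((abs(L[:,1])<.11)&(L[:,2]<.24),abs(abs(L[:,0])-.002),1))*1000
r=least_squares(res,[.578,-.1209,-1.59,.27],loss="soft_l1",f_scale=2,x_scale=[.01,.01,.05,.05]);print(len(P),r.x)
E
```

```text
[ 0.57766418 -0.19588834  0.28547681] [-0.06014631 -0.64258814 -0.13908836] [[-1.     0.03   0.   ]
 [ 0.029  0.967  0.252]
 [ 0.007  0.252 -0.968]]
992 [ 0.57835596 -0.11929769 -1.59013222  0.28420221]
```

Request:
servo_tool --rows '[0,0.12,-0.51,0,0,0,0,0,0.12,-0.51,0,0,0,0,0,0.12,-0.51,0,0,0,0,0,0.12,-0.5,0,0,0,0,0,0,0,0,0,0,0]'

```text
time_s: 6.0
eef_pos: [0.5776, -0.1704, 0.2019]
tool_rot: [-0.005, 0.012, 0.992, 0.128]
force: [-0.1, -0.8, 0.5]
width: 0.0854
grip_force: 0.0
```

```bash
python3 - <<'E'
from plant import status, vision
import cv2
s=status.get_state();print(s["eef_pos"],s["force"],s["width"])
f=vision.grab_frame("side");a=cv2.resize(f["image"][100:270,200:380],None,fx=3.5,fy=3.5)
cv2.imwrite("pics/a4.png",a)
E
```

```text
[ 0.57756006 -0.17043348  0.20190822] [-0.11311486 -0.81090143  0.48668505] 0.0853937530109414
```

View pics/a4.png

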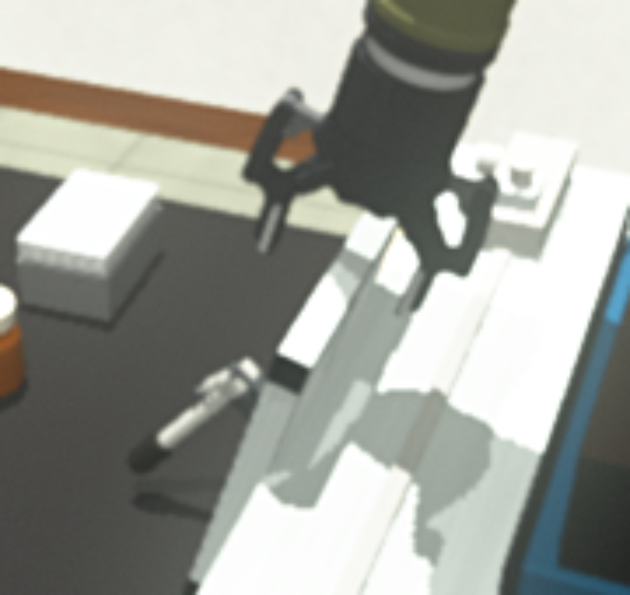

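The fingers straddle the rail: front finger at (265, 235), back finger at (410, 290). The leg is down, with its foot at (145, 450). Centre by −6 mm in y, then close.

Request:
servo_tool --rows '[0,-0.15,0.05,0.05,0,0,0,0,0,0,0,0,0,0.4,0,0,0,0,0,0,0.6,0,0,0,0,0,0,0.7,0,0,0,0,0,0,0.75]' --newtons 40

```text
time_s: 6.55
eef_pos: [0.58, -0.1772, 0.2069]
tool_rot: [-0.001, 0.012, 0.991, 0.13]
force: [-0.8, 0.7, -0.5]
width: 0.0281
grip_force: 0.0
```

Request:
servo_tool --rows '[0,0,0,0,0,0,0.85,0,0,0,0,0,0,1,0,0,0,0,0,0,1,0,0,0,0,0,0,1]' --newtons 40

```text
time_s: 6.95
eef_pos: [0.5801, -0.1771, 0.2069]
tool_rot: [-0.001, 0.012, 0.991, 0.13]
force: [-1.0, -1.2, 4.6]
width: 0.0191
grip_force: 40.2
```

Request:
servo_tool --rows '[0.003,0.145,0.038,-0.364,0.007,0,1,0.003,0.146,0.035,-0.364,0.007,0,1,0.003,0.147,0.03,-0.364,0.007,0,1]' --newtons 50

```text
time_s: 7.25
eef_pos: [0.5804, -0.159, 0.2109]
tool_rot: [-0.002, 0.012, 0.996, 0.086]
force: [-1.5, 1.1, 1.6]
width: 0.019
grip_force: 48.9
```

```bash
cat > fit.py <<'E'
from plant import status, vision
from h import *
import cv2,sys
s=status.get_state();q=s["tool_rot"];M=R.from_quat([*q[1:],q[0]]).as_matrix()
print(s["time_s"],s["eef_pos"].round(4),"F",s["force"].round(2),"M",s["wrist_torque"].round(2),"tilt",np.arcsin(M[1,2]).round(4),s["width"],s["grip_force"])
l0=float(sys.argv[1]);P=[]
for n in("side","top"):
    f=vision.grab_frame(n);cv2.imwrite(f"pics/{n}_{sys.argv[2]}.png",f["image"]);P.append(cloud(f).reshape(-1,3))
P=np.vstack(P);P=P[np.isfinite(P).all(1)]
Rm,o=pose([.578,-.121,-1.59,l0]);L=Rm.inv().apply(P-o)
P=P[((sdf(L,1.75)<.012))&(P[:,2]>.006)&~((abs(L[:,1])<.04)&(L[:,2]>.19))]
def res(p):
    Rm,o=pose(p);L=Rm.inv().apply(P-o);d=sdf(L,1.75)
    return np.minimum(abs(d),np.where((abs(L[:,1])<.11)&(L[:,2]<.24)&(L[:,2]>.02),abs(abs(L[:,0])-.002),1))*1000
r=least_squares(res,[.578,-.121,-1.59,l0],loss="soft_l1",f_scale=2,x_scale=[.01,.01,.05,.05]);print(len(P),r.x.round(4),np.median(res(r.x)))
E
python3 fit.py .175 b1
```

```text
7.25 [ 0.5804 -0.159   0.2109] F [-1.48  1.12  1.6 ] M [0.3  0.12 0.14] tilt 0.1725 0.01901433686351274 48.945259004831314
3659 [ 0.5788 -0.119  -1.5877  0.1777] 0.9816144528346573
```

Request:
servo_tool --rows '[0.003,0.148,0.025,-0.364,0.007,0,1,0.003,0.15,0.022,-0.364,0.007,0,1,0.003,0.149,0.017,-0.364,0.007,0,1,0.003,0.15,0.013,-0.364,0.007,0,1,0,0,0,0,0,0,1]'

```text
time_s: 7.85
eef_pos: [0.5809, -0.1331, 0.2137]
tool_rot: [-0.003, 0.01, 1.0, 0.029]
force: [-1.0, 1.6, 2.0]
width: 0.0189
grip_force: 50.5
```

```bash
python3 fit.py .06 b2
```

```text
7.85 [ 0.5809 -0.1331  0.2137] F [-0.97  1.55  2.03] M [ 1.03  0.14 -0.07] tilt 0.0582 0.018909779120468033 50.549620538949966
3255 [ 0.5788 -0.1173 -1.5909  0.0696] 0.6036676976002298
```

```bash
python3 - <<'E'
import cv2,numpy as np
I=[]
for n in("side0","side_b1","side_b2"):
    a=cv2.imread(f"pics/{n}.png")[250:280,236:276];I.append(cv2.resize(np.clip(a*2.5,0,255).astype(np.uint8),(264,198),interpolation=cv2.INTER_CUBIC))
J=[]
for n in("top0","top_b1","top_b2"):
    a=cv2.imread(f"pics/{n}.png")[225:265,250:310];J.append(cv2.resize(np.clip(a*1.5,0,255).astype(np.uint8),(264,176),interpolation=cv2.INTER_CUBIC))
K=[cv2.resize(cv2.imread("pics/side_b2.png")[100:280,180:360],(396,200)),cv2.resize(cv2.imread("pics/top_b2.png")[110:270,200:330],(396,200))]
cv2.imwrite("pics/cmp.png",np.vstack([np.hstack(I),np.hstack(J),np.hstack(K)]))
E
```

```text
(no output)
```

View pics/cmp.png

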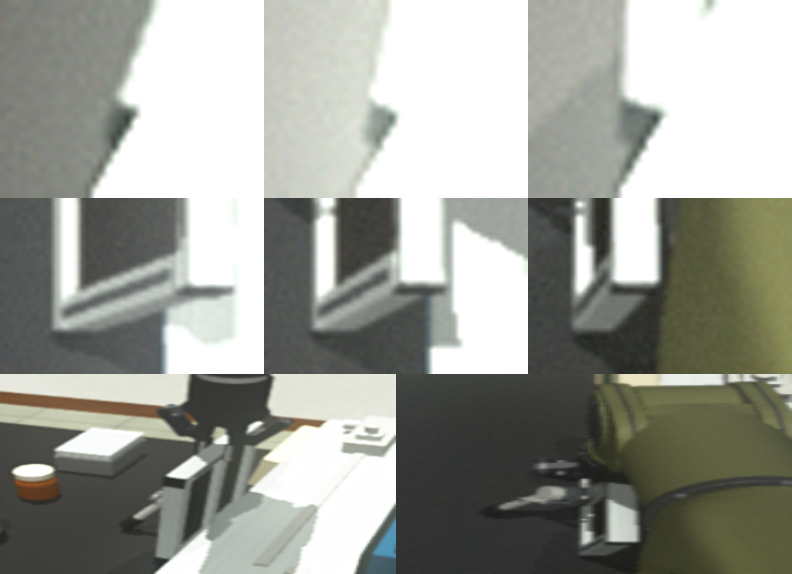

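Top crops: the front-bottom corner moves 53 → 51 → 45 px (about 4.5 mm), which matches pure rocking, so the foot has not slid. The leg is down and the bystanders are unchanged. I'll finish the rock.

Request:
servo_tool --rows '[0.002,0.14,0.01,-0.34,0.007,0,1,0.002,0.14,0.004,-0.34,0.007,0,1,0,0,0,0,0,0,1]'

```text
time_s: 8.25
eef_pos: [0.5814, -0.1236, 0.2142]
tool_rot: [-0.002, 0.011, 1.0, 0.001]
force: [-0.3, 2.0, 2.7]
width: 0.0186
grip_force: 50.5
```

```bash
python3 fit.py .01 b3
```

```text
8.25 [ 0.5814 -0.1236  0.2142] F [-0.25  1.97  2.67] M [ 1.07 -0.05 -0.19] tilt 0.0027 0.018630806556832337 50.52368715405464
2563 [ 0.579  -0.1193 -1.5944  0.0138] 0.5607671345387354
```

Request:
servo_tool --rows '[0,0.035,0,-0.084,0,0,1,0,0,0,0,0,0,1,0,0,0,0,0,0,1]'

```text
time_s: 8.65
eef_pos: [0.5813, -0.1232, 0.2142]
tool_rot: [-0.002, 0.012, 1.0, -0.002]
force: [2.0, 4.1, 0.7]
width: 0.0189
grip_force: 50.8
```

```bash
python3 fit.py .01 b4
```

```text
8.65 [ 0.5813 -0.1232  0.2142] F [1.96 4.12 0.67] M [ 1.81 -0.22 -0.01] tilt -0.0042 0.01891777977606392 50.76783746480942
2541 [ 0.5789 -0.1195 -1.5945  0.0102] 0.5367101900503393
```

Request:
servo_tool --rows '[0,0.03,-0.02,0,0,0,1,0,0,0,0,0,0,1,0,0,0,0,0,0,1]'

```text
time_s: 9.05
eef_pos: [0.5814, -0.1225, 0.2142]
tool_rot: [-0.002, 0.012, 1.0, -0.003]
force: [0.4, 3.3, 4.6]
width: 0.0191
grip_force: 51.2
```

```bash
python3 fit.py .01 b5;python3 - <<'E'
import cv2,numpy as np
a=cv2.resize(cv2.imread("pics/side_b5.png")[110:280,170:340],(400,400),interpolation=2);b=cv2.resize(cv2.imread("pics/top_b5.png")[160:265,200:305],(400,400),interpolation=2)
cv2.imwrite("pics/f5.png",np.clip(np.hstack([a,b])*1.5,0,255).astype(np.uint8))
E
```

```text
9.05 [ 0.5814 -0.1225  0.2142] F [0.45 3.25 4.6 ] M [ 1.49 -0.06 -0.03] tilt -0.0056 0.019103471431587964 51.172973960638046
2565 [ 0.579  -0.1194 -1.5943  0.0073] 0.543303082620801
```

View pics/f5.png

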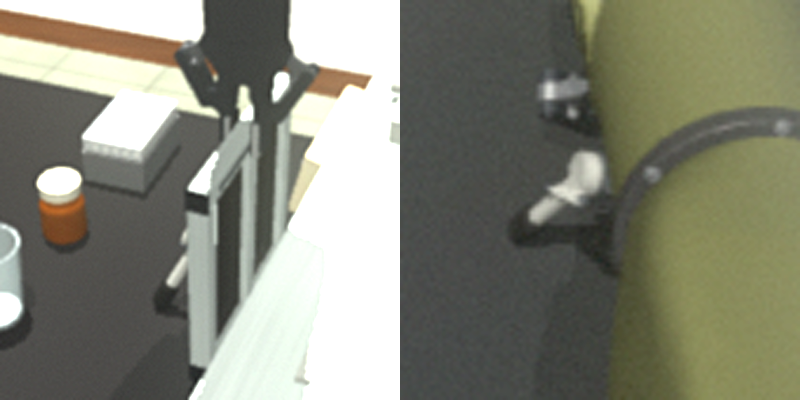

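Request:
servo_tool --rows '[0,0.06,-0.01,-0.1,0,0,1,0,0,0,0,0,0,1,0,0,0,0,0,0,1]'

```text
time_s: 9.45
eef_pos: [0.5814, -0.1204, 0.2142]
tool_rot: [-0.002, 0.012, 1.0, -0.007]
force: [0.1, 3.3, 7.8]
width: 0.0193
grip_force: 51.4
```

```bash
python3 fit.py .005 b6; python3 - <<'E'
from plant import status
for _ in range(1): print(status.get_state()["tau"].round(2))
E
```

```text
9.45 [ 0.5814 -0.1204  0.2142] F [0.08 3.31 7.82] M [ 1.36  0.1  -0.  ] tilt -0.0143 0.019271086271358213 51.4069926738739
2538 [ 0.5789 -0.1193 -1.5945 -0.0029] 0.5340686205159463
[ 1.860e+00 -4.740e+01 -1.100e-01 -1.321e+01  1.300e+00  4.000e-02
 -2.000e-02]
```

```bash
cat > chk.py <<'E'
from plant import vision
from h import *
import sys
l0=float(sys.argv[1])
for n in("side","top"):
    F=[vision.grab_frame(n) for _ in range(3)]
    f=dict(F[0]);f["z_map"]=np.mean([g["z_map"] for g in F],0)
    W=cloud(f).reshape(-1,3);W=W[np.isfinite(W).all(1)]
    b=W[(abs(W[:,2])<.012)&(W[:,0]>.4)&(W[:,0]<.75)&(W[:,1]>-.05)&(W[:,1]<.09)]
    for _ in range(4):
        A=np.c_[b[:,:2]-[.57,-.05],np.ones(len(b))];c=np.linalg.lstsq(A,b[:,2],rcond=None)[0];b=b[abs(A@c-b[:,2])<.004]
    print(n,"bench slope x,y, z0",c.round(4),len(b))
    W[:,2]-=np.c_[W[:,:2]-[.57,-.05],np.ones(len(W))]@c
    Rm,o=pose([.579,-.119,-1.59,l0]);L=Rm.inv().apply(W-o)
    dr=np.cos(1.75)*np.array([0,1,0])+np.sin(1.75)*np.array([-.423,0,-.906]);ft=np.array([-.04,0,.105])+.1055*dr
    k=cap(L,ft-.028*dr,ft,.010)<.006;k&=W[:,2]>.007;Q=L[k]
    r=least_squares(lambda d:cap(Q-d,ft-.028*dr,ft,.010)*1000,[0,0,0],loss="soft_l1",f_scale=1.5)
    print(" leg foot",len(Q),"offset mm",(r.x*1000).round(2),"centre",(Rm.apply(ft+r.x)+o).round(4))
    P=W[(sdf(L,1.75)<.010)&(W[:,2]>.006)&~((abs(L[:,1])<.04)&(L[:,2]>.19))]
    def res(p):
        Rm,o=pose(p);L=Rm.inv().apply(P-o);d=sdf(L,1.75)
        return np.minimum(abs(d),np.where((abs(L[:,1])<.11)&(L[:,2]<.24)&(L[:,2]>.02),abs(abs(L[:,0])-.002),1))*1000
    r=least_squares(res,[.579,-.119,-1.59,l0],loss="soft_l1",f_scale=2,x_scale=[.01,.01,.05,.05]);print(" fit",len(P),r.x.round(4))
    def res2(p):
        Rm,o=pose(p[:4]);L=Rm.inv().apply(P-o-[0,0,p[4]]);d=sdf(L,1.75)
        return np.minimum(abs(d),np.where((abs(L[:,1])<.11)&(L[:,2]<.24)&(L[:,2]>.02),abs(abs(L[:,0])-.002),1))*1000
    r=least_squares(res2,[*r.x,0],loss="soft_l1",f_scale=2,x_scale=[.01,.01,.05,.05,.01]);print(" fit dz",r.x.round(4))
E
python3 chk.py 0
python3 - <<'E'
from h import *
for n in("side0","top0"):
    W=cloud(np.load(n+".npz")).reshape(-1,3);W=W[np.isfinite(W).all(1)]
    b=W[(abs(W[:,2])<.012)&(W[:,0]>.4)&(W[:,0]<.75)&(W[:,1]>-.05)&(W[:,1]<.09)]
    A=np.c_[b[:,:2]-[.57,-.05],np.ones(len(b))];print(n,np.linalg.lstsq(A,b[:,2],rcond=None)[0].round(4))
E
```

```text
side bench slope x,y, z0 [-0.0004  0.0006 -0.0007] 4352
 leg foot 105 offset mm [1.03 1.35 1.12] centre [ 0.5631 -0.0358  0.0121]
 fit 2287 [ 0.5791 -0.1193 -1.5935 -0.0029]
 fit dz [ 0.5791 -0.1193 -1.5935 -0.0029 -0.    ]
top bench slope x,y, z0 [-0.001   0.0012 -0.    ] 6934
 leg foot 72 offset mm [1.62 2.06 0.78] centre [ 0.5638 -0.0364  0.0117]
 fit 179 [ 5.782e-01 -1.193e-01 -1.622e+00  2.000e-04]
 fit dz [ 0.5746 -0.1247 -1.6841 -0.054   0.0104]
side0 [ 0.0004  0.0023 -0.0009]
top0 [-0.0001  0.0008 -0.0001]
```

Request:
servo_tool --rows '[0,0.045,0,-0.1,0,0,1,0,0,0,0,0,0,1,0,0,0,0,0,0,1]'

```text
time_s: 10.15
eef_pos: [0.5815, -0.1186, 0.2142]
tool_rot: [-0.002, 0.012, 1.0, -0.011]
force: [-1.0, 2.5, 7.9]
width: 0.0193
grip_force: 51.4
```

```bash
python3 fit.py -.005 b7
```

```text
10.15 [ 0.5815 -0.1186  0.2142] F [-0.97  2.5   7.89] M [1.33 0.16 0.02] tilt -0.0224 0.019278046882847562 51.39624148607254
2538 [ 0.579  -0.1192 -1.5938 -0.011 ] 0.5438601717426957
```

```bash
python3 chk.py 0 | grep -v dz
```

```text
side bench slope x,y, z0 [-0.0001  0.0002 -0.0007] 4330
 leg foot 105 offset mm [1.08 1.48 1.32] centre [ 0.5633 -0.0358  0.0123]
 fit 2286 [ 0.5791 -0.1192 -1.5936 -0.011 ]
top bench slope x,y, z0 [-0.0006  0.001  -0.0001] 6844
 leg foot 74 offset mm [2.12 2.44 1.57] centre [ 0.5642 -0.0369  0.0125]
 fit 149 [ 0.5794 -0.1193 -1.6029 -0.0317]
```

```bash
python3 - <<'E'
from h import *
import cv2
f=np.load("side0.npz");T=f["T"];K=[float(f[k]) for k in("fx","fy","cx","cy")]
def proj(X):
    c=(X-T[:3,3])@T[:3,:3];return np.c_[K[0]*c[:,0]/c[:,2]+K[2],K[1]*c[:,1]/c[:,2]+K[3]]
tilts=dict(side0=None,side_b1=.1725,side_b2=.0582,side_b3=.0027,side_b4=-.0042,side_b5=-.0056,side_b6=-.0143,side_b7=-.0224)
fits=[.276,.1777,.0696,.0138,.0102,.0073,-.0029,-.011]
for (n,t),l in zip(tilts.items(),fits):
    g=cv2.cvtColor(cv2.imread(f"pics/{n}.png"),cv2.COLOR_BGR2GRAY).astype(np.float32)
    Rm,o=pose([.579,-.1193,-1.593,l])
    z=np.linspace(.035,.215,60);uv=proj(Rm.apply(np.c_[-.01*np.ones(60),-.11*np.ones(60),z])+o)
    pts=[]
    for u,v in uv:
        s=np.arange(-6,6.01,.25);p=cv2.remap(g,(u+s).astype(np.float32)[None],np.full((1,len(s)),v,np.float32),1)[0]
        d=np.gradient(p);d[d<0]=0
        k=np.argmax(d);w=slice(max(0,k-5),k+6);pts.append((u+(s[w]*d[w]).sum()/d[w].sum(),v))
    pts=np.array(pts);i=np.ones(len(pts),bool)
    for _ in range(5):
        c=np.polyfit(pts[i,1],pts[i,0],1);e=pts[:,0]-np.polyval(c,pts[:,1]);i=abs(e)<max(.25,1.5*e[i].std())
    ray=lambda v:T[:3,:3]@np.array([(np.polyval(c,v)-K[2])/K[0],(v-K[3])/K[1],1])
    nn=np.cross(ray(uv[0,1]),ray(uv[-1,1]));y=-1.593
    print(n,"tilt",t,"fit",l,"edge lean",round(float(np.arctan(-nn[2]/(nn@[np.cos(y),np.sin(y),0]))),4),i.sum(),e[i].std().round(3))
E
```

```text
side0 tilt None fit 0.276 edge lean 0.2769 37 0.119
side_b1 tilt 0.1725 fit 0.1777 edge lean 0.1829 51 0.13
side_b2 tilt 0.0582 fit 0.0696 edge lean 0.0652 41 0.138
side_b3 tilt 0.0027 fit 0.0138 edge lean 0.0102 41 0.117
side_b4 tilt -0.0042 fit 0.0102 edge lean 0.0074 43 0.127
side_b5 tilt -0.0056 fit 0.0073 edge lean -0.0004 34 0.114
side_b6 tilt -0.0143 fit -0.0029 edge lean -0.0011 39 0.138
side_b7 tilt -0.0224 fit -0.011 edge lean -0.0105 40 0.138
```

Request:
servo_tool --rows '[0,0.045,0,-0.1,0,0,1,0,0,0,0,0,0,1,0,0,0,0,0,0,1]'

```text
time_s: 10.85
eef_pos: [0.5815, -0.1177, 0.2142]
tool_rot: [-0.001, 0.013, 1.0, -0.016]
force: [-0.2, 1.7, 7.7]
width: 0.0189
grip_force: 51.7
```

```bash
python3 fit.py -.015 b8
```

```text
10.85 [ 0.5815 -0.1177  0.2142] F [-0.16  1.73  7.72] M [1.29 0.14 0.04] tilt -0.0312 0.01887703817260534 51.71892374753952
2506 [ 0.5789 -0.1194 -1.5946 -0.017 ] 0.5682317434467534
```

Request:
servo_tool --rows '[0,0.045,0,-0.1,0,0,1,0,0,0,0,0,0,1,0,0,0,0,0,0,1]'

```text
time_s: 11.25
eef_pos: [0.5818, -0.1168, 0.2143]
tool_rot: [-0.001, 0.013, 1.0, -0.02]
force: [0.2, -0.8, 7.2]
width: 0.0191
grip_force: 52.2
```

```bash
python3 fit.py -.02 b9;python3 chk.py -.015 | grep -v dz
```

```text
11.25 [ 0.5818 -0.1168  0.2143] F [ 0.22 -0.84  7.16] M [ 1.09 -0.01 -0.07] tilt -0.0403 0.0190785586973287 52.23863035440445
2511 [ 0.579  -0.1195 -1.5971 -0.0217] 0.547304023530159
side bench slope x,y, z0 [-0.0001  0.0005 -0.0007] 4315
 leg foot 103 offset mm [1.04 1.45 1.54] centre [ 0.5632 -0.0358  0.0112]
 fit 2341 [ 0.5791 -0.1193 -1.5958 -0.0207]
top bench slope x,y, z0 [-0.0006  0.0009 -0.    ] 6587
 leg foot 71 offset mm [1.33 1.83 0.11] centre [ 0.5636 -0.0361  0.0098]
 fit 102 [ 0.5784 -0.1184 -1.5951 -0.1263]
```

Request:
servo_tool --rows '[0,-0.015,-0.01,0.06,0,0,1,0,0,0,0,0,0,1,0,0,0,0,0,0,1,0,0,0,0,0,0,1,0,0,0,0,0,0,1]'

```text
time_s: 12.15
eef_pos: [0.5815, -0.1174, 0.2142]
tool_rot: [-0.001, 0.013, 1.0, -0.018]
force: [-0.9, -0.2, 10.4]
width: 0.0192
grip_force: 52.3
```

```bash
python3 fit.py -.02 b10;python3 - <<'E'
import cv2,numpy as np
from h import *
a=cv2.resize(cv2.imread("pics/side_b10.png")[100:290,150:340],(420,420),interpolation=2);b=cv2.resize(cv2.imread("pics/top_b10.png")[90:275,140:305],(375,420),interpolation=2)
cv2.imwrite("pics/f10.png",np.clip(np.hstack([a,b])*1.4,0,255).astype(np.uint8))
E
```

```text
12.15 [ 0.5815 -0.1174  0.2142] F [-0.86 -0.24 10.41] M [ 1.03  0.22 -0.04] tilt -0.0355 0.01917783370336691 52.25295513868332
2511 [ 0.5788 -0.1194 -1.5965 -0.0187] 0.5276833170758047
```

View pics/f10.png

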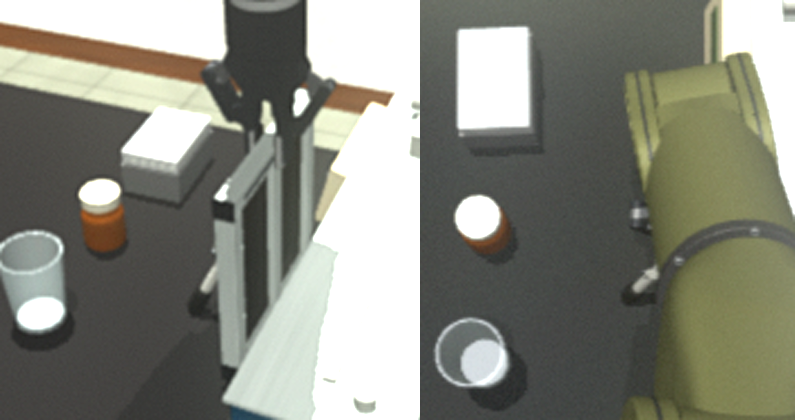

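The screen stands upright in the grip with its frame at (230, 280) and the leg foot on the bench at (200, 305). The beaker, jar and rack look unmoved. Forces are steady, with load on both the leg and the strip, so I'm handing in.

```bash
python3 -c "
from plant import ctrl
print(ctrl.hand_in())"
```

```text
the job is handed in; nothing more can be done
None
```

I flipped the leg down until it snapped, rocked the screen upright on its foot, and handed in at about 12 s still gripping the top rail at about 50 N; the foot did not shift measurably, the bystanders look unmoved, and leg contact is inferred from wrist forces, with lean measured about 1° forward of upright (camera fit −0.019 rad).

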